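Hang the pan on the spring scale and tare it

ROBOT

A 6-joint arm with a two-finger parallel gripper is mounted at the origin on a cart in front of the work surface, level with it; the furniture and walls round the work are solid. World frame = base frame: x ahead of the robot, y to its left, z up, the work surface at z = 0. Lengths are in m, angles in rad, forces in N, time in s.
With the tool pointing down it reaches from about 0.275 to 0.725 m from the base axis. Payload 5.6 kg.
Tool frame: the origin (TCP) lies midway between the tips of the shut fingers; the grasp point (between the pads) lies 19 mm behind it; z points along the fingers, y is the line along which they close (so a half turn about z gives the same grasp; the last joint's range is limited). The gripper opens to 85 mm and grips with 20 to 120 N. Pads are 22 mm wide; open, the fingers measure 114 mm over their backs; the gripper's body (76 mm by 85 mm) begins 54 mm behind the grasp point. The pads swing forward as they close: fully open they stand 13 mm farther back than shut.
Start: joints at [-0.884, 0.255, 0.108, 0, -1.424, -0.285], TCP at [0.215, -0.506, 0.231] pointing down, gripper open.
Joint ranges: [-2.95, 2.95], [-1.21, 1.97], [-1.09, 1.5], [-2.87, 1.71], [-2.94, -0.07], [-3.05, 3.05]. Speed limits (rad/s): [2.57, 2.57, 3.14, 3.14, 3.14, 3.14].

INTERFACE

Orientations are given as a unit quaternion [x, y, z, w].
In Python, from bench import * gives the robot as it stands.
- The arm moves only by the tool servo_tool, never from a script. Its argument "targets" is a list that holds one entry, the list of rows, each a list of 6 numbers: the shift along the tool's x, y, z in units of 0.05 m (1.0 is 0.05 m), then the turn, a rotation vector about the tool's x, y, z in units of 180 degrees (1.0 is 180 degrees). A call has 1 to 20 rows; each row shifts and turns the commanded pose from where the row before left it, along the tool's axes as they then stand; what a row does not reach is not made up. A row lasts 1/10 s, in which the tool goes at most 50 mm and 8.59 degrees, less where a joint would pass 70% of its speed; a pose out of reach is approached as far as the arm can. A call with a number of a shift or a turn outside -1 to 1 is refused whole. A call with a gripper value outside its range is refused whole. "grip" is the opening, from -1 (shut) to 1 (fully open), so that 0 is half open, set as the call begins (left out, the last holds). The fingers move at their own pace and stop on an object; "squeeze" is the grip in N (left out, the last holds). Time passes only in rows, so rows that do not move let the fingers close. It gives the time, the measured TCP pose, the force, the opening and the grip force at its end, in the units of the state.
- get_obs(): the state, without advancing time (a new reading comes with each control period).
- get_image(name): name is "side" or "top" or "wrist"; returns the picture (480x640x3 uint8, red, green, blue); there is no depth.
- camera_params(name): a dict with "fx", "fy", "cx", "cy" (pixels), "rvec" (rotation vector, rad) and "tvec" (3), from world to camera coordinates, as OpenCV has them. Camera axes: x right, y down, z forward; pixel columns grow to the right and rows downward; lengths in m; the calibration is good to about 2 mm. A picture is of the moment at which its call begins: read the wrist's pose just before it. camera_params takes no time and is no camera call; for the wrist camera it gives the pose at the moment of the call.
- sign_off(): hands the job in; it is judged then, once.
The state is a dict: "clock": time; "q": joint angles; "qvel": joint speeds; "joint_torque": joint torques, N m; "ee_pos": TCP position; "eef_rot": TCP orientation; "ft_force": force on the tool from outside, world axes, zero at the start; "torque": the same for the moment, N m; "grip_width": finger opening in m; "grip_force": force on a finger pad.
Only numpy, scipy, OpenCV 4.12 (cv2) and the standard library are available. Lean on these libraries where they do the work, as an engineer would, in place of code of your own. Each camera call takes 0.05 s, during which the arm holds its last target. There are 200 camera calls.

TASK

Hang the empty weighing pan by its wire loop on the hook of the spring scale: set it down softly and let the scale take all of its weight, which is not known, before you let go, so that the hook neither drops nor springs up nor is pushed down to its stop. When the pan hangs still, tare the scale: slide the graduated plate down until its zero line is level with the pointer, keeping the pan still, and leave the other things where they stand.

Things in the scene. Friction and masses are not known exactly. Their poses are not given: they have to be found in the camera images.
- scale: Grey bench spring scale, fixed, 0.28 m tall, front (-x) to the robot. Origin: on the worktop under it; z up. In its frame: column x 0.022 to 0.056, y -0.050 to 0.026; foot 14 mm high, x -0.03 to 0.09, y -0.08 to 0.056, with a 56 mm wide tongue forward to x -0.161. The hook reaches forward from a carriage that slides on the column.
- hook_carriage (a joint): How far the hook has dipped (m): 0 unloaded, grows downward, mechanical stop at 0.060. The spring yields about 5.6 mm per newton, lightly damped: after a disturbance it bobs for a few seconds. At rest the dip shows the pan's weight (1.8 to 8.8 N, so about 10 to 49 mm).
- hook_saddle (a point): The hook's lowest hollow: top of its 8 mm wire, in the scale's frame at x -0.085, y 0, z 0.220 less the dip. Axes as the scale's. The wire runs along x: behind the saddle it rises 10 mm and runs level back to the carriage, 82 mm behind; in front it turns up to a ball tip 25 mm forward (-x), its top 18 mm above the saddle. Open above and in front.
- pointer (a point): Tip of the black pointer on the hook carriage, in front of the graduated plate; 0.098 m behind (+x), 30 mm to the right (-y) of and 22 mm above the hook saddle, moving with it.
- graduated_plate (a joint): Position of the sliding white plate (m): 0 has its zero line level with the pointer of the unloaded hook; grows as the plate is slid down; range -0.012 to 0.066. Friction of about 2.5 N holds it where it is left.
- zero_line (a point): Middle of the zero line, the thick full-width line near the top of the white graduated plate (28 x 140 mm, a line every 10 mm below it) on the right half of the column's front.
- plate_knob (a point): Middle of the plate's black knob: a level cylinder, 16 mm in diameter, 34 mm long along the scale's y, past the right (-y) edge of the column (its near end 24 mm from it), free above and beside. It moves with the plate, 61 mm to the right of and 25 mm above the zero line's middle. Press it down from above, or pinch it.
- weighing_pan: Loose steel pan, 146 mm across, 34 mm deep, with a rigid wire hanger in its y-z plane; 204 mm tall in all. Origin: centre of its underside; z up. On its axis, going up: wire loop (inside 35 mm wide along y, z 0.096 to 0.145; wire 4.4 mm), thin stem, wooden grip. The hook's tip goes through the loop along the pan's x; either way round will do.
- pan_loop (a point): Inside of the top of the pan's loop, where it rests on the hook: on the pan's axis, 145 mm above its underside.
- pan_grip (a point): Middle of the pan's wooden grip: upright round grip 17 mm in diameter, 38 mm tall (z 0.166 to 0.204 on the pan's axis).
- pepper_mill: Wooden pepper mill, 58 mm across, 170 mm tall, standing; leave it. Origin: centre of its underside.
- tin_tomato: Low food tin, 75 mm across, 58 mm tall; leave it. Origin: centre of its underside.
- salt_shaker: Glass salt shaker, 44 mm across, 90 mm tall; leave it. Origin: centre of its underside.
- mug: Spotted mug, 82 mm across, 91 mm tall; leave it. Origin: near the centre of its underside.

How it is judged:
On the way:
1. the pan hangs by its loop in the hook's saddle, let go and still (contact force between the fingers and weighing_pan below 0.05 N and contact force between weighing_pan and scale above 1 N and height (world z) of weighing_pan above 0.018 m and distance between pan_loop and hook_saddle below 0.01 m and angle between weighing_pan's own z axis and vertical below 0.15 rad and linear speed of weighing_pan below 0.03 m/s and velocity of joint hook_carriage between -0.015 and 0.015 m/s), for 0.5 s.
At the end, for the whole second after the job is handed in: The pan hangs free and still by its loop in the hook's saddle (within 10 mm, upright within 0.15 rad, speed under 0.03 m/s, hook under 0.015 m/s, clear of the foot), and the plate's zero line is level with the pointer within 3 mm (all of step 1 and z of zero_line in the frame of pointer between -0.003 and 0.003 m); the robot touches nothing.
It fails at once if with the pan out of the fingers, the hook drops or springs up faster than 0.06 m/s (let go before the scale bore the weight, pressed below it, or knocked) (contact force between the fingers and weighing_pan below 0.05 N and (velocity of joint hook_carriage above 0.06 m/s or velocity of joint hook_carriage below -0.06 m/s)).
It fails at once if the pan, out of the fingers, moves faster than 0.15 m/s (dropped, knocked or set swinging) (contact force between the fingers and weighing_pan below 0.05 N and linear speed of weighing_pan above 0.15 m/s).
It fails at once if the hook is pushed down to its stop (value of joint hook_carriage above 0.058 m).
It fails at once if the pan is struck on or forced against the scale with more than 20 N (contact force between weighing_pan and scale above 20 N).
It fails at once if a bystander is moved more than 20 mm (distance of any of pepper_mill, tin_tomato, salt_shaker, mug from where it was at the start of the episode above 0.02 m).
It also fails if it takes over 72 s, if anything falls off the work surface, if the arm or the gripper's body presses on something with over 40 N, if the wrist force passes 120 N, or if a joint passes its speed limit or range.

## Working session

There is one attempt and no reset: what is moved stays moved. The work goes in short steps, Python scripts to look and compute and a tool call to move; the robot and the scene stay as the last step left them, time stands still between calls to the robot, and variables do not carry over. Pictures are saved under pics/ and viewed, at most 10 in all, crops included, and the job is handed in when it is done.

Besides the shell and the picture viewer there is one more tool, called as a command line: name --argument value ..., lists and objects as JSON in quotes. servo_tool: Moves the arm, as the interface text tells. Its arguments: {"type":"object","properties":{"targets":{"type":"array"},"grip":{"type":"number"},"squeeze":{"type":"number"}},"required":["targets"]}

```bash
mkdir -p pics; cat > h.py <<'E'
from bench import *
import numpy as np, cv2
from scipy.spatial.transform import Rotation as R
def ray(c,u,v):
    M=R.from_rotvec(np.ravel(c["rvec"])).as_matrix(); t=np.ravel(c["tvec"])
    d=M.T@np.array([(u-c["cx"])/c["fx"],(v-c["cy"])/c["fy"],1]); return -M.T@t,d
def atz(c,u,v,z):
    o,d=ray(c,u,v); return o+d*(z-o[2])/d[2]
def tri(rs):
    A=0;b=0
    for o,d in rs:
        d=d/np.linalg.norm(d);P=np.eye(3)-np.outer(d,d);A=A+P;b=b+P@o
    return np.linalg.solve(A,b)
def proj(c,p):
    M=R.from_rotvec(np.ravel(c["rvec"])).as_matrix(); q=M@np.array(p)+np.ravel(c["tvec"])
    return q[0]/q[2]*c["fx"]+c["cx"],q[1]/q[2]*c["fy"]+c["cy"]
E
python3 - <<'E'
from h import *
for n in("side","top"):
    cv2.imwrite(f"pics/{n}0.png",get_image(n)[:,:,::-1]); c=camera_params(n); print(n,ray(c,320,240))
o=get_obs();print({k:np.round(v,3) for k,v in o.items()})
E
```

```text
side (array([ 0.4393002 , -0.91251734,  1.13101199]), array([ 0.08356922,  0.64257854, -0.76190753]))
top (array([-0.12933892,  0.17837733,  1.45254557]), array([ 0.45169321, -0.21795573, -0.86516352]))
{'clock': np.float64(0.1), 'q': array([-0.884,  0.256,  0.107, -0.   , -1.424, -0.285]), 'qvel': array([ 0.003, -0.003,  0.002,  0.001,  0.   ,  0.002]), 'joint_torque': array([-1.0000e-03, -3.8760e+01,  2.3848e+01,  5.3780e+00, -4.0000e-03,
        0.0000e+00]), 'ee_pos': array([ 0.215, -0.506,  0.23 ]), 'eef_rot': array([-0.2  ,  0.98 ,  0.001, -0.   ]), 'ft_force': array([-0.12 , -0.004, -0.129]), 'torque': array([-0.054,  0.023, -0.037]), 'grip_force': np.float64(0.0), 'grip_width': np.float64(0.085)}
```

View pics/side0.png

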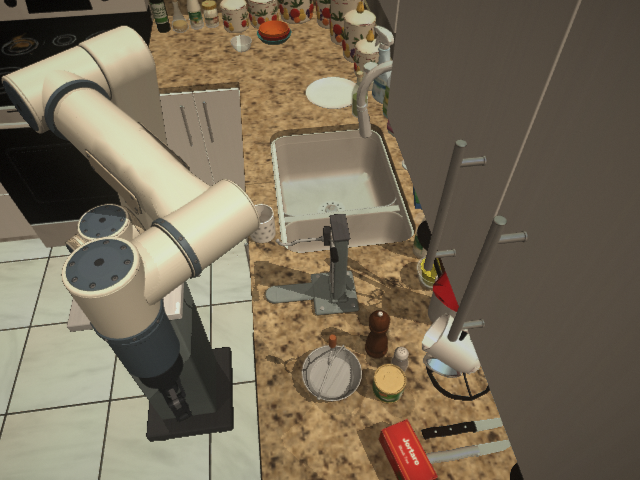

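View pics/top0.png

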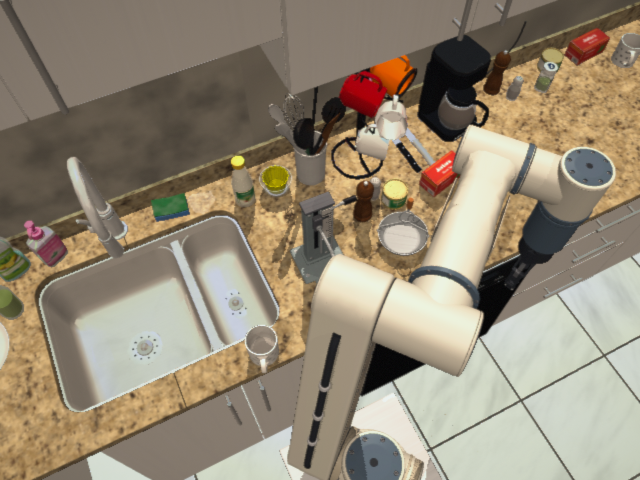

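```bash
python3 - <<'E'
import cv2
a=cv2.imread("pics/side0.png")[200:405,255:425]; b=cv2.imread("pics/top0.png")[170:290,290:440]
cv2.imwrite("pics/s1.png",cv2.resize(a[:200],None,fx=3,fy=3,interpolation=cv2.INTER_CUBIC))
cv2.imwrite("pics/t1.png",cv2.resize(b,None,fx=5,fy=5,interpolation=cv2.INTER_CUBIC))
E
```

```text
(no output)
```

View pics/s1.png

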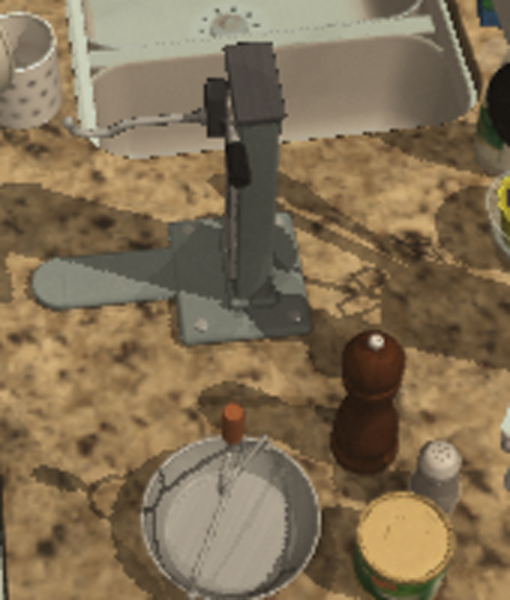

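View pics/t1.png

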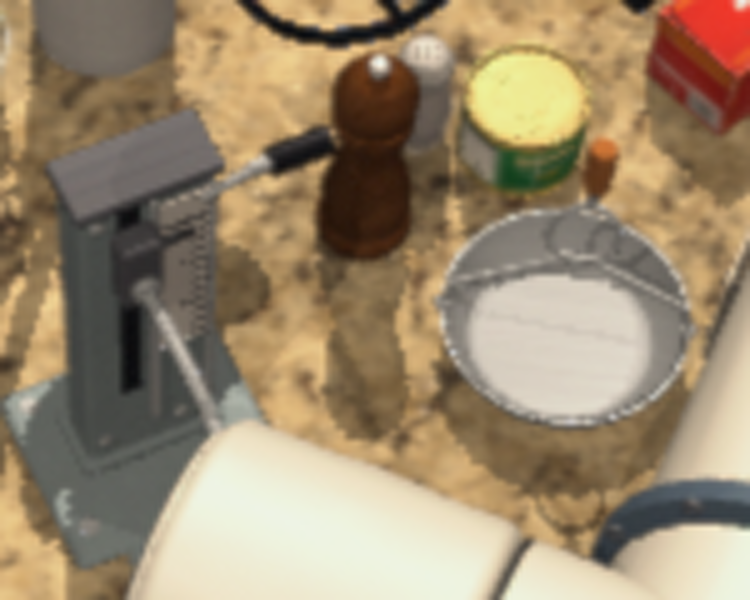

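```bash
python3 - <<'E'
from h import *
s=camera_params("side");t=camera_params("top")
S=lambda u,v:ray(s,255+u/3,200+v/3)
T=lambda u,v:ray(t,290+u/5,170+v/5)
Sz=lambda u,v,z:atz(s,255+u/3,200+v/3,z).round(3)
Tz=lambda u,v,z:atz(t,290+u/5,170+v/5,z).round(3)
print("grip",tri([S(233,424),T(601,168)]), Sz(233,424,.185),Tz(601,168,.185))
print("rim side L/R/B/T",Sz(141,520,.034),Sz(321,515,.034),Sz(230,437,.034),Sz(232,600,.034))
print("rim top",Tz(441,300,.034),Tz(692,320,.034),Tz(570,208,.034),Tz(575,425,.034))
print("wire side",Sz(268,438,.034),Sz(195,596,.034),"top",Tz(441,300,.034),Tz(690,306,.034))
print("column top",[Sz(u,v,.28) for u,v in((223,45),(270,42),(285,120),(235,125))])
print("column top T",[Tz(u,v,.28) for u,v in((48,168),(195,112),(222,160),(75,218))])
print("foot side",[Sz(u,v,.014) for u,v in((168,225),(292,212),(312,330),(182,345),(32,282))])
print("ball",Sz(70,124,.238), "carriage hook base",Sz(205,115,.23))
print("knob",tri([S(238,165),T(300,150)]))
print("mill",Sz(376,341,.17),Tz(378,65,.17),"salt",Sz(440,450,.09),"tin",Sz(405,535,.058))
print("mug",atz(s,262,208,.091),atz(t,262,335,.091))
E
```

```text
grip [ 0.52945289 -0.40488411  0.18327891] [ 0.531 -0.405  0.185] [ 0.527 -0.404  0.185]
rim side L/R/B/T [ 0.459 -0.399  0.034] [ 0.603 -0.415  0.034] [ 0.541 -0.336  0.034] [ 0.521 -0.475  0.034]
rim top [ 0.567 -0.344  0.034] [ 0.492 -0.467  0.034] [ 0.589 -0.443  0.034] [ 0.462 -0.372  0.034]
wire side [ 0.572 -0.341  0.034] [ 0.493 -0.467  0.034] top [ 0.567 -0.344  0.034] [ 0.5   -0.471  0.034]
column top [array([ 0.566, -0.12 ,  0.28 ]), array([ 0.603, -0.122,  0.28 ]), array([ 0.601, -0.205,  0.28 ]), array([ 0.562, -0.204,  0.28 ])]
column top T [array([ 0.598, -0.118,  0.28 ]), array([ 0.596, -0.197,  0.28 ]), array([ 0.564, -0.196,  0.28 ]), array([ 0.565, -0.117,  0.28 ])]
foot side [array([ 0.519, -0.096,  0.014]), array([ 0.638, -0.098,  0.014]), array([ 0.632, -0.23 ,  0.014]), array([ 0.514, -0.229,  0.014]), array([ 0.387, -0.143,  0.014])]
ball [ 0.438 -0.149  0.238] carriage hook base [ 0.547 -0.149  0.23 ]
knob [ 0.55876644 -0.23636613  0.27083479]
mill [ 0.652 -0.342  0.17 ] [ 0.647 -0.336  0.17 ] salt [ 0.698 -0.4    0.09 ] tin [ 0.661 -0.452  0.058]
mug [0.40013075 0.11264458 0.091     ] [0.39898896 0.08624757 0.091     ]
```

The side view shows the grip at (333,341) and the hook's ball at (278,241). The top view shows the grip at (410,204) and the pan's wire ends at (378,230) and (428,231). So the pan is at about (0.530,-0.405), its y axis at about 59°, and the saddle is at about (0.460,-0.148,0.22).

servo_tool --targets '[[[0,0,-0.071,0,0,0.0425],[0,0,-0.071,0,0,0.0425],[0,0,-0.071,0,0,0.0425],[0,0,-0.071,0,0,0.0425],[0,0,-0.071,0,0,0.0425],[0,0,-0.071,0,0,0.0425],[0,0,-0.071,0,0,0.0425]]]' --grip 1

```text
clock: 0.8
ee_pos: [0.215, -0.5059, 0.2557]
eef_rot: [0.266, 0.964, 0.0, -0.0]
ft_force: [0.1, -0.6, -1.2]
grip_width: 0.0855
grip_force: 0.0
```

servo_tool --targets '[[[-0.313,0.353,0,0,0,0],[-0.313,0.353,0,0,0,0],[-0.313,0.353,0,0,0,0],[-0.313,0.353,0,0,0,0],[-0.313,0.353,0,0,0,0],[-0.313,0.353,0,0,0,0],[-0.313,0.353,0,0,0,0],[-0.313,0.353,0,0,0,0],[-0.313,0.353,0,0,0,0],[-0.313,0.353,0,0,0,0],[-0.313,0.353,0,0,0,0],[-0.313,0.353,0,0,0,0],[-0.313,0.353,0,0,0,0],[-0.313,0.353,0,0,0,0],[0,0,0,0,0,0],[0,0,0,0,0,0]]]'

```text
clock: 2.4
ee_pos: [0.5294, -0.4043, 0.2552]
eef_rot: [0.263, 0.965, 0.0, -0.001]
ft_force: [-0.0, -0.6, 0.1]
grip_width: 0.0853
grip_force: 0.0
```

```bash
python3 - <<'E'
from h import *
c=camera_params("wrist")
cv2.imwrite("pics/w1.png",get_image("wrist")[:,:,::-1])
o=get_obs();print({k:np.round(o[k],3) for k in("clock","ee_pos","eef_rot","ft_force")})
r=R.from_quat(o["eef_rot"]).as_matrix();print(r.round(3))
print("expected grip top px",proj(c,(.5295,-.405,.204)), "loop", proj(c,(.5295,-.405,.145)))
E
```

```text
{'clock': np.float64(2.45), 'ee_pos': array([ 0.529, -0.405,  0.256]), 'eef_rot': array([ 0.263,  0.965,  0.   , -0.   ]), 'ft_force': array([-0.336,  0.262,  0.395])}
[[-0.861  0.508 -0.001]
 [ 0.508  0.861  0.   ]
 [ 0.001 -0.    -1.   ]]
expected grip top px (np.float64(317.670651248844), np.float64(264.1579673778119)) loop (np.float64(317.7161382937086), np.float64(236.6550256573609))
```

View pics/w1.png

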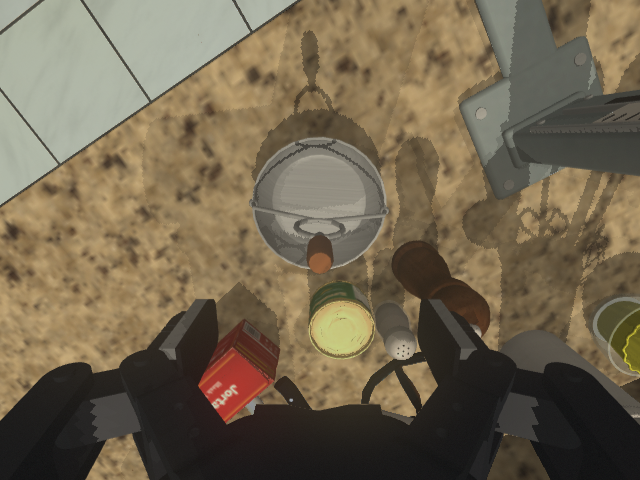

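The wrist view shows the grip top at (320,260), against (318,264) predicted. The wire ends at (252,204) and (387,211) put the pan's y axis about 3° off the tool's. Descending to grip.

servo_tool --targets '[[[0,0,0.21,0,0,0],[0,0,0.21,0,0,0],[0,0,0.21,0,0,0],[0,0,0.21,0,0,0],[0,0,0.21,0,0,0],[0,0,0.21,0,0,0],[0,0,0.21,0,0,0],[0,0,0.21,0,0,0],[0,0,0,0,0,0]]]'

```text
clock: 3.35
ee_pos: [0.5286, -0.404, 0.1699]
eef_rot: [0.263, 0.965, 0.001, -0.002]
ft_force: [0.3, -0.4, -1.0]
grip_width: 0.0855
grip_force: 0.0
```

servo_tool --targets '[[[0,0,0,0,0,0],[0,0,0,0,0,0],[0,0,0,0,0,0],[0,0,0,0,0,0],[0,0,0,0,0,0],[0,0,0,0,0,0],[0,0,0,0,0,0],[0,0,0,0,0,0],[0,0,0,0,0,0],[0,0,0,0,0,0],[0,0,0,0,0,0],[0,0,0,0,0,0]]]' --grip -1 --squeeze 50

```text
clock: 4.55
ee_pos: [0.5295, -0.4047, 0.1725]
eef_rot: [0.263, 0.965, -0.0, 0.0]
ft_force: [1.2, 1.4, 2.9]
grip_width: 0.0155
grip_force: 49.2
```

servo_tool --targets '[[[0,0,-0.2,0,0,0],[0,0,-0.2,0,0,0],[0,0,-0.2,0,0,0],[0,0,-0.2,0,0,0],[0,0,-0.2,0,0,0],[0,0,-0.2,0,0,0],[0,0,-0.2,0,0,0],[0,0,-0.2,0,0,0],[0,0,-0.2,0,0,0],[0,0,-0.2,0,0,0],[0,0,0,0,0,0],[0,0,0,0,0,0],[0,0,0,0,0,0]]]'

```text
clock: 5.85
ee_pos: [0.5292, -0.4044, 0.2713]
eef_rot: [0.263, 0.965, 0.0, -0.001]
ft_force: [-0.6, 0.0, -1.1]
grip_width: 0.0152
grip_force: 48.9
```

servo_tool --targets '[[[0.35,0.035,-0.007,0,0,0],[0.35,0.035,-0.007,0,0,0],[0.35,0.035,-0.007,0,0,0],[0.35,0.035,-0.007,0,0,0],[0.35,0.035,-0.007,0,0,0],[0.35,0.035,-0.007,0,0,0],[0.35,0.035,-0.007,0,0,0],[0.35,0.035,-0.007,0,0,0],[0.35,0.035,-0.007,0,0,0],[0.35,0.035,-0.007,0,0,0],[0.35,0.035,-0.007,0,0,0],[0.35,0.035,-0.007,0,0,0],[0,0,0,0,0,-0.0296],[0,0,0,0,0,-0.0296],[0,0,0,0,0,-0.0296],[0,0,0,0,0,-0.0296],[0,0,0,0,0,-0.0296],[0,0,0,0,0,-0.0296]]]'

```text
clock: 7.65
ee_pos: [0.3588, -0.2797, 0.2759]
eef_rot: [-0.014, 1.0, 0.0, -0.0]
ft_force: [0.7, 0.3, -1.9]
grip_width: 0.0154
grip_force: 48.9
```

servo_tool --targets '[[[0,0.22,0,0,0,0],[0,0.22,0,0,0,0],[0,0.22,0,0,0,0],[0,0.22,0,0,0,0],[0,0.22,0,0,0,0],[0,0.22,0,0,0,0],[0,0.22,0,0,0,0],[0,0.22,0,0,0,0],[0,0.22,0,0,0,0],[0,0.22,0,0,0,0],[0,0.22,0,0,0,0],[0,0.22,0,0,0,0],[0,0,0,0,0,0],[0,0,0,0,0,0],[0,0,0,0,0,0],[0,0,0,0,0,0]]]'

```text
clock: 9.25
ee_pos: [0.3558, -0.1482, 0.2763]
eef_rot: [-0.012, 1.0, -0.0, -0.0]
ft_force: [0.6, 0.3, -1.9]
grip_width: 0.0153
grip_force: 48.9
```

```bash
python3 - <<'E'
from h import *
F=[]
for i in range(4):
    c=camera_params("wrist");im=get_image("wrist");F.append(get_obs()["ft_force"])
print(np.round(F,2))
s=camera_params("side");si=get_image("side")
o=get_obs();print({k:np.round(o[k],3) for k in("clock","ee_pos","eef_rot","ft_force")})
sm=cv2.resize(si[200:320,240:360],None,fx=4,fy=4,interpolation=cv2.INTER_CUBIC)
w=cv2.resize(im,(320,240))
out=np.zeros((480,800,3),np.uint8);out[:,:480]=sm;out[:240,480:]=w
cv2.imwrite("pics/c2.png",out[:,:,::-1])
for n,p in dict(saddle=(.46,-.148,.22),ball=(.435,-.148,.238)).items(): print(n,proj(c,p),proj(s,p))
E
```

```text
[[-0.55 -0.57 -1.93]
 [ 0.28  0.45 -1.56]
 [-0.04  1.04 -1.81]
 [-0.53  0.62 -2.09]]
{'clock': np.float64(9.5), 'ee_pos': array([ 0.356, -0.148,  0.276]), 'eef_rot': array([-0.012,  1.   ,  0.   , -0.   ]), 'ft_force': array([ 0.565, -0.281, -1.304])}
saddle (np.float64(314.78238341999173), np.float64(399.47948347093063)) (np.float64(288.01186076397346), np.float64(244.72009750818142))
ball (np.float64(315.42395403468623), np.float64(388.0059083303612)) (np.float64(277.2180172389186), np.float64(241.06563675089902))
```

View pics/c2.png

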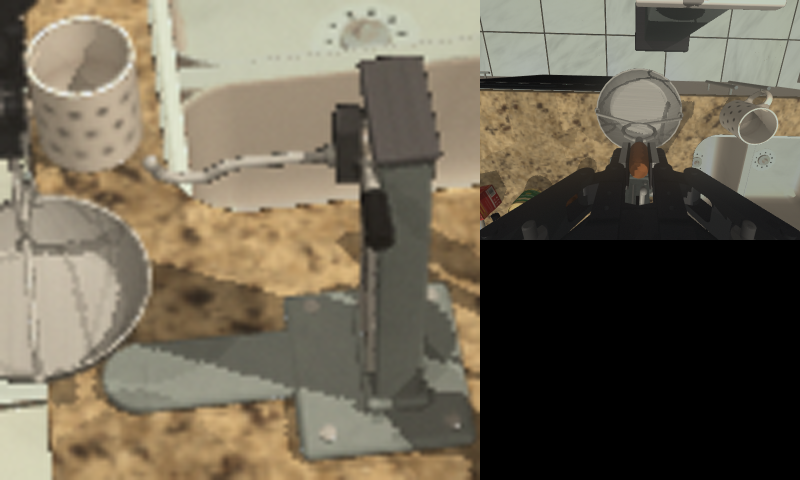

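The ball shows at full-frame (277.5,240) and the hook's low point at about (285,245), both within about 1 mm of my prediction. The loop is in front of the tip, and the wire is square to the hook. Moving the loop over the hook.

servo_tool --targets '[[[-0.15,-0.002,0,0,0,0],[-0.15,-0.002,0,0,0,0],[-0.15,-0.002,0,0,0,0],[-0.15,-0.002,0,0,0,0],[-0.15,-0.002,0,0,0,0],[-0.15,-0.002,0,0,0,0],[-0.15,-0.002,0,0,0,0],[-0.15,-0.002,0,0,0,0],[-0.15,-0.002,0,0,0,0],[-0.15,-0.002,0,0,0,0],[-0.15,-0.002,0,0,0,0],[-0.15,-0.002,0,0,0,0],[-0.14,-0.002,0,0,0,0],[-0.14,-0.002,0,0,0,0],[0,0,0,0,0,0],[0,0,0,0,0,0]]]'

```text
clock: 11.1
ee_pos: [0.4598, -0.1467, 0.2762]
eef_rot: [-0.013, 1.0, 0.0, -0.0]
ft_force: [0.0, 0.2, -0.8]
grip_width: 0.0153
grip_force: 49.0
```

```bash
python3 - <<'E'
from h import *
F=[]
for i in range(3):
    si=get_image("top" if i==0 else "side");F.append(get_obs()["ft_force"])
    if i==0:ti=si
print(np.round(F,2))
s=camera_params("side");t=camera_params("top")
o=get_obs();print({k:np.round(o[k],3) for k in("clock","ee_pos","eef_rot","ft_force")})
a=cv2.resize(si[200:320,250:350],None,fx=4.8,fy=5,interpolation=cv2.INTER_CUBIC)
b=cv2.resize(ti[150:350,270:395],(320,512))[:512]
out=np.zeros((600,800,3),np.uint8);out[:,:480]=a;out[:512,480:]=b
cv2.imwrite("pics/c3.png",out[:,:,::-1])
for n,p in dict(saddle=(.46,-.147,.22),ball=(.435,-.147,.238),loop=(.46,-.147,.2485)).items():
    u,v=proj(s,p);print(n,(u-250)*4.8,(v-200)*5)
E
```

```text
[[-0.31  0.55 -2.56]
 [ 0.32 -0.7  -2.09]
 [-0.64 -0.17 -1.97]]
{'clock': np.float64(11.25), 'ee_pos': array([ 0.46 , -0.147,  0.276]), 'eef_rot': array([-0.013,  1.   , -0.   ,  0.   ]), 'ft_force': array([-0.639, -0.169, -1.974])}
saddle 182.26807699314358 222.0415561823323
ball 130.4827808302696 203.7576197198129
loop 178.95618524335623 183.87241318306408
```

View pics/c3.png

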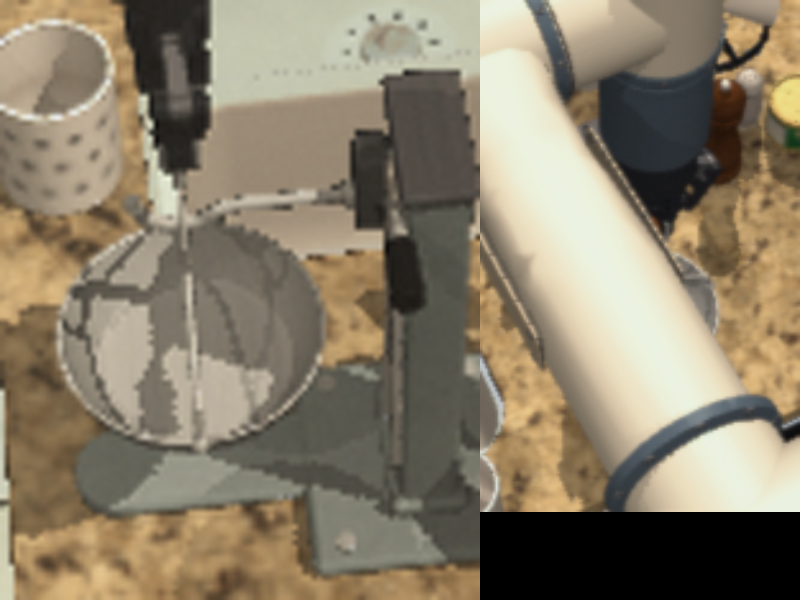

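The loop's wire at crop (183,225) crosses the low part of the hook, with the ball at (132,205) in front. The load is about 2 N, so I expect a dip of about 11 mm. Lowering slowly.

servo_tool --targets '[[[0,0,0.04,0,0,0],[0,0,0.04,0,0,0],[0,0,0.04,0,0,0],[0,0,0.04,0,0,0],[0,0,0.04,0,0,0],[0,0,0.04,0,0,0],[0,0,0.04,0,0,0],[0,0,0.04,0,0,0],[0,0,0.04,0,0,0],[0,0,0.04,0,0,0],[0,0,0.04,0,0,0],[0,0,0.04,0,0,0],[0,0,0,0,0,0]]]'

```text
clock: 12.55
ee_pos: [0.4597, -0.1466, 0.252]
eef_rot: [-0.013, 1.0, 0.0, -0.0]
ft_force: [0.5, 0.6, -2.4]
grip_width: 0.0152
grip_force: 48.9
```

```bash
cat > f.py <<'E'
from h import *
F=[];Z=[]
for i in range(14):
    im=get_image("side");o=get_obs();F.append(o["ft_force"]);Z.append(o["ee_pos"])
print(o["clock"],np.mean(F,0).round(2),(np.std(F,0)/14**.5).round(2),np.mean(Z,0).round(4))
E
python3 f.py
```

```text
13.25 [ 0.06 -0.15 -1.75] [0.11 0.2  0.06] [ 0.4599 -0.1467  0.2524]
```

servo_tool --targets '[[[0,0,0.02,0,0,0],[0,0,0.02,0,0,0],[0,0,0.02,0,0,0],[0,0,0.02,0,0,0],[0,0,0.02,0,0,0],[0,0,0.02,0,0,0],[0,0,0.02,0,0,0],[0,0,0.02,0,0,0],[0,0,0.02,0,0,0],[0,0,0.02,0,0,0],[0,0,0.02,0,0,0],[0,0,0.02,0,0,0],[0,0,0,0,0,0]]]'

```text
clock: 14.55
ee_pos: [0.4598, -0.1467, 0.2402]
eef_rot: [-0.013, 1.0, 0.0, -0.0]
ft_force: [0.0, 0.6, -1.2]
grip_width: 0.0156
grip_force: 49.1
```

```bash
python3 f.py
```

```text
15.25 [-0.01  0.62 -0.04] [0.13 0.15 0.11] [ 0.4599 -0.1467  0.2404]
```

The scale now bears about all the weight, but there is a +y side force, so the hook seems to sit a few mm to +y in the loop. Shifting to centre it.

servo_tool --targets '[[[0,0.015,0,0,0,0],[0,0.015,0,0,0,0],[0,0.015,0,0,0,0],[0,0.015,0,0,0,0],[0,0,0,0,0,0]]]'

```text
clock: 15.75
ee_pos: [0.4597, -0.1437, 0.2403]
eef_rot: [-0.013, 1.0, -0.0, -0.0]
ft_force: [-0.3, 0.6, -1.0]
grip_width: 0.0154
grip_force: 49.1
```

```bash
sed -i 's/14/24/g' f.py; echo 'cv2.imwrite("pics/s4.png",im[200:310,250:350,::-1])' >> f.py; python3 f.py; python3 -c "
import cv2;a=cv2.imread('pics/s4.png');cv2.imwrite('pics/s4.png',cv2.resize(a,(540,594),interpolation=2))"
```

```text
16.95 [-0.05 -0.27 -0.49] [0.09 0.09 0.07] [ 0.4597 -0.1437  0.2403]
```

View pics/s4.png

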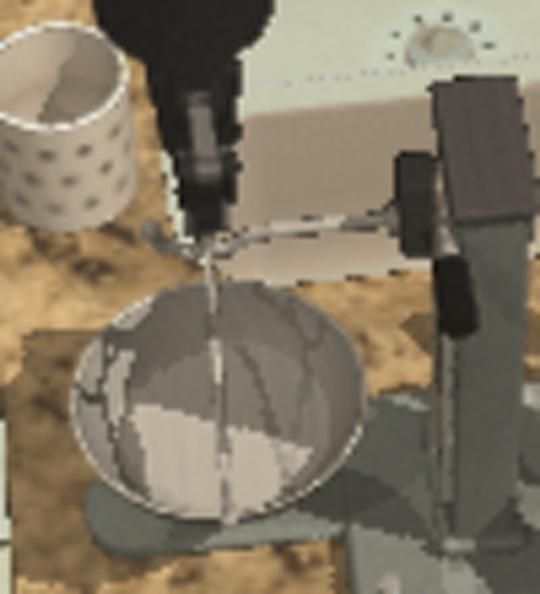

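The loop wire at (207,250) sits in the hook's low point. The forces agree with a dip of about 7 mm and a weight of about 1.8 N, so 2.8 mm more is needed, with 0.7 mm back in y.

servo_tool --targets '[[[0,-0.014,0,0,0,0],[0,0,0.014,0,0,0],[0,0,0.014,0,0,0],[0,0,0.014,0,0,0],[0,0,0.014,0,0,0],[0,0,0,0,0,0],[0,0,0,0,0,0]]]'

```text
clock: 17.65
ee_pos: [0.4598, -0.1443, 0.2375]
eef_rot: [-0.013, 1.0, 0.0, 0.0]
ft_force: [-0.5, 2.3, 1.0]
grip_width: 0.015
grip_force: 49.2
```

```bash
python3 f.py
```

```text
18.85 [-0.24  2.08 -0.25] [0.11 0.12 0.08] [ 0.4598 -0.1443  0.2375]
```

servo_tool --targets '[[[0,0.01,0,0,0,0],[0,0,0,0,0,0],[0,0,0,0,0,0]]]'

```text
clock: 19.15
ee_pos: [0.4598, -0.1442, 0.2376]
eef_rot: [-0.013, 1.0, -0.0, 0.0]
ft_force: [-0.4, 1.0, -0.2]
grip_width: 0.0151
grip_force: 49.2
```

```bash
python3 f.py
```

```text
20.35 [-0.03 -0.12 -0.07] [0.09 0.13 0.08] [ 0.4598 -0.144   0.2376]
```

Side force is about 0 and vertical about 0, so the scale carries everything. Easing the grip, then opening.

servo_tool --targets '[[[0,0,0,0,0,0],[0,0,0,0,0,0],[0,0,0,0,0,0],[0,0,0,0,0,0]]]' --squeeze 20

```text
clock: 20.75
ee_pos: [0.4597, -0.1439, 0.2375]
eef_rot: [-0.013, 1.0, -0.0, -0.0]
ft_force: [-0.3, -0.3, -0.4]
grip_width: 0.0154
grip_force: 49.2
```

servo_tool --targets '[[[0,0,0,0,0,0],[0,0,0,0,0,0],[0,0,0,0,0,0],[0,0,0,0,0,0],[0,0,0,0,0,0],[0,0,0,0,0,0],[0,0,0,0,0,0],[0,0,0,0,0,0]]]' --grip -0.2

```text
clock: 21.55
ee_pos: [0.4598, -0.1439, 0.2375]
eef_rot: [-0.013, 1.0, 0.0, 0.0]
ft_force: [0.2, -0.6, -0.3]
grip_width: 0.0347
grip_force: 0.0
```

servo_tool --targets '[[[0,0,-0.1,0,0,0],[0,0,-0.15,0,0,0],[0,0,-0.2,0,0,0],[0,0,-0.2,0,0,0],[0,0,-0.2,0,0,0],[0,0,-0.2,0,0,0],[0,0,-0.2,0,0,0],[0,0,-0.2,0,0,0],[0,0,-0.2,0,0,0],[0,0,-0.2,0,0,0],[0,0,-0.2,0,0,0],[0,0,0,0,0,0]]]'

```text
clock: 22.75
ee_pos: [0.4603, -0.1441, 0.3417]
eef_rot: [-0.013, 1.0, -0.0, 0.001]
ft_force: [0.8, -0.1, 0.1]
grip_width: 0.0338
grip_force: 0.0
```

```bash
python3 - <<'E'
from h import *
si=get_image("side");ti=get_image("top");o=get_obs();print(o["clock"],o["ee_pos"],o["ft_force"])
a=cv2.resize(si[200:320,250:350],(480,576),interpolation=cv2.INTER_CUBIC)
b=cv2.resize(ti[170:280,290:350],(314,576),interpolation=cv2.INTER_CUBIC)
cv2.imwrite("pics/c5.png",np.hstack([a,b])[:,:,::-1])
E
```

```text
22.85 [ 0.45982443 -0.14379959  0.3399272 ] [-0.03699209 -0.31378785  0.76639062]
```

View pics/c5.png

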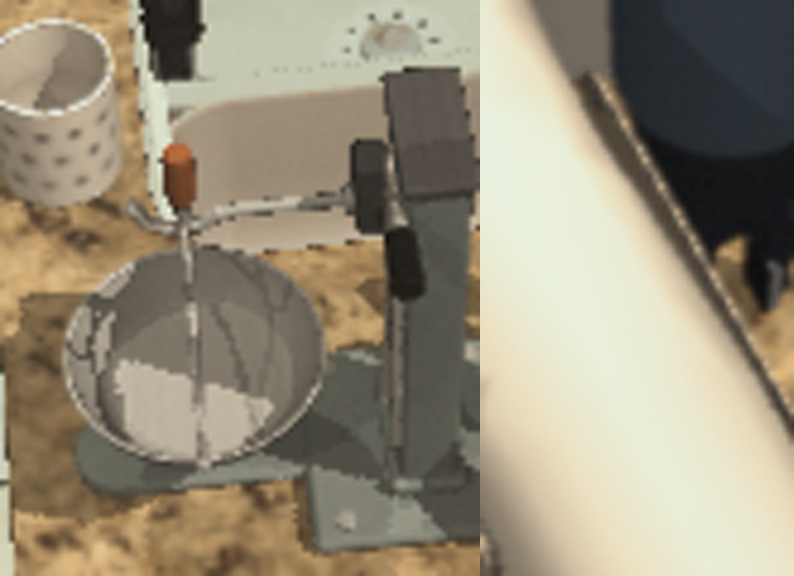

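The pan hangs by its loop at crop (187,225), upright and still. Rest height gives a dip of about 10 mm, so the knob's top should end at about z 0.265. Going to the knob with shut fingers.

servo_tool --targets '[[[-0.19,-0.2,0,0,0,0],[-0.19,-0.2,0,0,0,0],[-0.19,-0.2,0,0,0,0],[-0.19,-0.2,0,0,0,0],[-0.19,-0.2,0,0,0,0],[-0.19,-0.2,0,0,0,0],[-0.19,-0.2,0,0,0,0],[-0.19,-0.2,0,0,0,0],[-0.19,-0.2,0,0,0,0],[-0.19,-0.2,0,0,0,0],[0,0,0,0,0,0]]]' --grip -1

```text
clock: 23.95
ee_pos: [0.558, -0.2427, 0.3377]
eef_rot: [-0.012, 1.0, 0.0, -0.002]
ft_force: [-0.0, 0.2, -0.4]
grip_width: -0.0003
grip_force: 0.0
```

```bash
python3 - <<'E'
from h import *
c=camera_params("wrist");im=get_image("wrist")
o=get_obs();print({k:np.round(o[k],3) for k in("clock","ee_pos","ft_force","grip_width")})
print(ray(c,320,240)[0])
for n,p in dict(knob=(.558,-.237,.271),zero=(.558,-.176,.246),ptr=(.557,-.176,.232),grip=(.46,-.144,.27)).items(): print(n,np.round(proj(c,p)))
cv2.imwrite("pics/w6.png",im[:,:,::-1])
E
```

```text
{'clock': np.float64(24.0), 'ee_pos': array([ 0.558, -0.242,  0.338]), 'ft_force': array([ 0.061,  0.216, -0.743]), 'grip_width': np.float64(-0.0)}
[ 0.48413285 -0.24494027  0.48089728]
knob [327. 256.]
zero [411. 246.]
ptr [406. 239.]
grip [496.  97.]
```

View pics/w6.png

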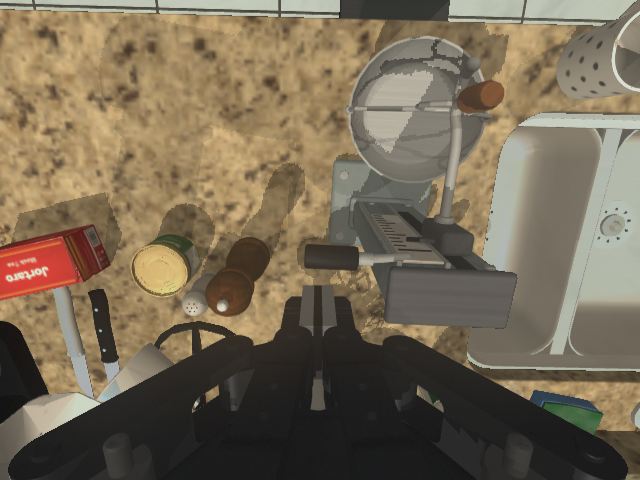

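Knob at (332,257) as predicted (within 2 mm), with the fingertips above it. Pressing down.

servo_tool --targets '[[[0,0,0.17,0,0,0],[0,0,0.18,0,0,0],[0,0,0.18,0,0,0],[0,0,0.18,0,0,0],[0,0,0.18,0,0,0],[0,0,0.15,0,0,0],[0,0,0.04,0,0,0],[0,0,0.04,0,0,0],[0,0,0.04,0,0,0],[0,0,0.04,0,0,0],[0,0,0.04,0,0,0],[0,0,0.04,0,0,0],[0,0,0.04,0,0,0],[0,0,0.04,0,0,0]]]'

```text
clock: 25.4
ee_pos: [0.5574, -0.2416, 0.2721]
eef_rot: [-0.013, 1.0, -0.0, 0.0]
ft_force: [-0.1, 0.8, 2.0]
grip_width: -0.0002
grip_force: 1.0
```

servo_tool --targets '[[[0,0,0.02,0,0,0],[0,0,0.02,0,0,0],[0,0,0.02,0,0,0],[0,0,0.02,0,0,0],[0,0,0,0,0,0],[0,0,0,0,0,0]]]'

```text
clock: 26.0
ee_pos: [0.5572, -0.2415, 0.2679]
eef_rot: [-0.013, 1.0, 0.0, -0.0]
ft_force: [0.8, -0.4, 1.3]
grip_width: 0.0001
grip_force: 0.6
```

servo_tool --targets '[[[0,0,0.02,0,0,0],[0,0,0.02,0,0,0],[0,0,0.018,0,0,0],[0,0,0,0,0,0],[0,0,0,0,0,0]]]'

```text
clock: 26.5
ee_pos: [0.5572, -0.2415, 0.265]
eef_rot: [-0.013, 1.0, 0.0, -0.0]
ft_force: [0.9, -0.8, 0.9]
grip_width: -0.0
grip_force: 0.5
```

servo_tool --targets '[[[0,0,-0.1,0,0,0],[0,0,-0.2,0,0,0],[0,0,-0.3,0,0,0],[0,0,-0.3,0,0,0],[0,0,-0.3,0,0,0],[0.3,0,-0.3,0,0,0],[0.3,0,0,0,0,0],[0.3,0,0,0,0,0],[0.3,0,0,0,0,0],[0.3,0,0,0,0,0],[0.3,0,0,0,0,0]]]'

```text
clock: 27.6
ee_pos: [0.4658, -0.2438, 0.3411]
eef_rot: [-0.012, 1.0, -0.0, 0.0]
ft_force: [0.9, 0.1, 0.9]
grip_width: 0.0002
grip_force: 0.0
```

servo_tool --targets '[[[0,0,0,0,-0.037,0],[0,0,0,0,-0.037,0],[0,0,0,0,-0.037,0],[0,0,0,0,-0.037,0],[0,0,0,0,-0.037,0],[0,0,0,0,-0.037,0],[0,0,0,0,0,0],[0,0,0,0,0,0]]]'

```text
clock: 28.4
ee_pos: [0.4661, -0.244, 0.3412]
eef_rot: [-0.012, 0.94, 0.004, 0.342]
ft_force: [0.5, -0.9, 1.1]
grip_width: -0.0001
grip_force: 0.0
```

```bash
python3 - <<'E'
from h import *
c=camera_params("wrist");im=get_image("wrist")
o=get_obs();print({k:np.round(o[k],3) for k in("clock","ee_pos","eef_rot","ft_force")})
print(ray(c,320,240), c["fx"])
P=dict(knob=(.558,-.237,.257),zero=(.558,-.176,.232),zero10=(.558,-.176,.222),ptr=(.557,-.176,.232))
for n,p in P.items(): print(n,np.round(proj(c,p),1))
u,v=np.int32(proj(c,P["zero"])); u=np.clip(u,70,570);v=np.clip(v,60,420)
print(u,v); cv2.imwrite("pics/w7full.png",im[:,:,::-1])
cv2.imwrite("pics/w7.png",cv2.resize(im[v-52:v+52,u-70:u+70],(784,582),interpolation=cv2.INTER_CUBIC)[:,:,::-1])
E
```

```text
{'clock': np.float64(28.45), 'ee_pos': array([ 0.467, -0.244,  0.341]), 'eef_rot': array([-0.012,  0.94 ,  0.004,  0.342]), 'ft_force': array([ 1.085, -0.182,  0.511])}
(array([ 0.3174869 , -0.24790962,  0.4032869 ]), array([ 0.83781705,  0.02676812, -0.54534661])) 343.42659747784654
knob [324.  250.6]
zero [394.4 226.8]
zero10 [393.  217.5]
ptr [394.6 226.1]
394 226
```

View pics/w7.png

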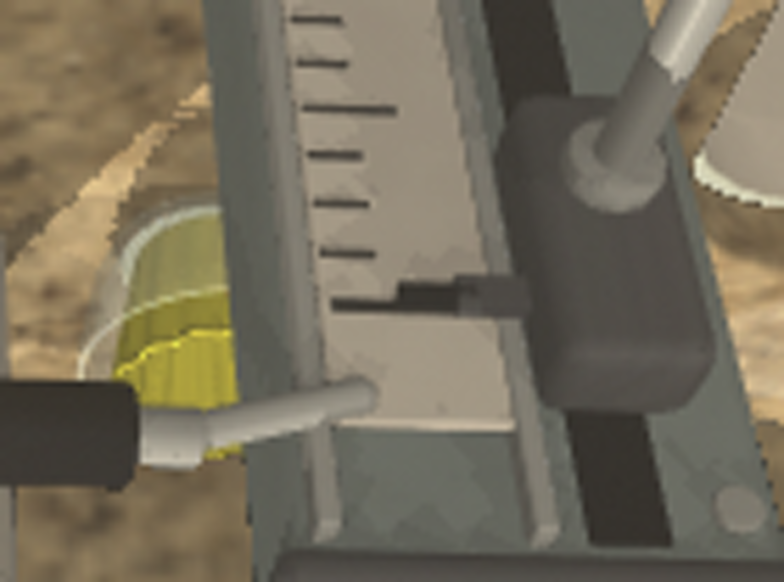

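The enlarged wrist view is upside down. It shows the zero line at (332–460, 303–310) and the pointer tip at (400,290), with about 48 px per 10 mm. The pointer therefore looks 3 mm low. Most of that is parallax: it stands a few mm in front of the plate and is seen from about 35° above. Any plausible gap leaves the true offset within about ±1.7 mm, and the press height agrees. Handing in.

```bash
python3 -c "
from bench import *
print(sign_off())"
```

```text
the job is handed in; nothing more can be done
None
```

The pan hangs still on the hook and the scale is tared, with the zero line an estimated 2 mm or less from the pointer. I handed the job in at about 28.5 s on the robot's clock and got no verdict back; I also viewed 11 pictures, one over the limit of 10.

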